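# Fill the sloped spice bin and shut its lid

### The arm

A 7-joint arm with a two-finger parallel gripper is mounted at the origin on a cart in front of the work surface, level with it; the furniture and walls round the work are solid. World frame = base frame: x ahead of the robot, y to its left, z up, the work surface at z = 0. Lengths are in m, angles in rad, forces in N, time in s.
With the tool pointing down it reaches from about 0.425 to 1.025 m from the base axis. Payload 3.6 kg.
Tool frame: the origin (TCP) lies midway between the tips of the shut fingers; the grasp point (between the pads) lies 19 mm behind it; z points along the fingers, y is the line along which they close (so a half turn about z gives the same grasp; the last joint's range is limited). The gripper opens to 85 mm and grips with 20 to 120 N. Pads are 22 mm wide; open, the fingers measure 114 mm over their backs; the gripper's body (76 mm by 85 mm) begins 54 mm behind the grasp point. The pads swing forward as they close: fully open they stand 13 mm farther back than shut.
Start: joints at [1.03, 0.591, 0.048, 1.609, -0.033, 0.943, -0.034], TCP at [0.314, -0.654, 0.231] pointing down, gripper open.
Joint ranges: [-2.69, 2.69], [-0.47, 2.24], [-1.27, 1.36], [0.19, 2.51], [-1.53, 4.68], [0.08, 2.07], [-3.09, 3.09]. Speed limits (rad/s): [2.57, 2.57, 3.14, 3.14, 3.14, 3.14, 3.14].

### API

Orientations are given as a 3x3 rotation matrix whose columns are the frame's x, y, z axes.
In Python, from rig import env gives the robot as it stands.
- The arm moves only by the tool step_hand, called after "Call:" as name(argument=value, ...), one argument or row to a line, values as JSON. Schema: {"type":"object","properties":{"offsets":{"type":"array","items":{"type":"array","prefixItems":[{"type":"array","items":{"type":"number"},"minItems":3,"maxItems":3},{"type":"number"},{"type":"number"}],"minItems":3,"maxItems":3},"minItems":1,"maxItems":8},"only":{"type":"string"},"quiet":{"type":"boolean"},"lines":{"type":"string"}},"required":["offsets"],"additionalProperties":false}. offsets is a list of rows, 1 to 8 of them, each written [[dx, dy, dz], turn, opening]: dx, dy, dz in m, then a turn about the tool's z in rad, then the finger opening in m; each row shifts and turns the commanded pose from where the row before left it, along the tool's axes as they then stand; what a row does not reach is not made up. A row lasts 1/8 s, in which the tool goes at most 0.0625 m and 0.188 rad, less where a joint would pass 70% of its speed; a pose out of reach is approached as far as the arm can. The fingers move at their own pace and stop on an object; the grip force is fixed at half the most. Time passes only in rows, so rows that do not move let the fingers close. The tool returns the time, the measured TCP pose, the force, the opening and the grip force at its end. only (a regular expression) keeps the lines of the reply that match it, lines (a string "A,B") keeps lines A to B, and quiet returns only ok. Input that does not fit is refused with a message, and nothing moves.
- env.sense(): the state, without advancing time (a new reading comes with each control period).
- env.grab_frame(name): name is "scene" or "side" or "wrist"; returns a dict with "img" (400x640x3 uint8, red, green, blue), "camera_matrix" (3x3 intrinsics, pixels), "camera_from_world" (4x4, takes a point from world to camera coordinates); the wrist camera has in their place "T_tool_cam" (4x4, takes a point from camera to tool coordinates, whose origin is the TCP and whose axes are the flange's). Camera axes: x right, y down, z forward; pixel columns grow to the right and rows downward; lengths in m; the calibration is good to about 2 mm. A picture is of the moment at which its call begins: read the wrist's pose just before it. There is no depth.
- env.sign_off(): hands the job in; it is judged then, once.
The state is a dict: "time_s": time; "joint_positions": joint angles; "qvel": joint speeds; "joint_torque": joint torques, N m; "tcp_pos": TCP position; "orientation": TCP orientation; "force": force on the tool from outside, world axes, zero at the start; "torque": the same for the moment, N m; "width": finger opening in m; "grasp_force": force on a finger pad.
Only numpy, scipy, OpenCV 4.12 (cv2) and the standard library are available. Lean on these libraries where they do the work, as an engineer would, in place of code of your own. Each camera call takes 0.05 s, during which the arm holds its last target. There are 200 camera calls.

### The job

Put the spice jar that stands on the worktop into the empty lane of the sloped spice bin, foot first, and slide it and the two containers already parked in the bin gently down their lanes until the foot of each rests against the back stop, caps towards you. Shut the lid fully over them, and leave the things around undisturbed.

Things in the scene. Friction and masses are not known exactly. Their poses are not given: they have to be found in the camera images.
- spice_bin: dark wooden spice bin, 137 mm deep (x), 224 mm wide (y), 117 mm high without its lid, fixed to the worktop. Origin at the centre of its underside; -x is the open front, facing the robot. Its bed slopes down to the back at 25 degrees; between side cheeks (inner faces at y = +-100 mm, 50 mm above the bed) lie three lanes; the left one (+y) is empty at the start
- bed: the sloped bed, part of the bin. Origin: middle of the front (upper) edge of the bed board's top, at [-65, 0, 72] mm in the bin. +x runs 111 mm down the slope (25 degrees below level) to the 50 mm high back stop, +y to the left, +z square to the bed. Lanes at y = +68, 0, -68 mm, open at the front: two fixed 8 mm steel rods, 30 mm apart, carry a jar with its axis 25 mm above the board
- back_stop: the wooden back stop at the low end of the bed, part of the bin: 200 mm wide, 50 mm high, 12 mm thick; origin at the middle of the foot of its front face, axes as bed. The glass jars must not be rammed into it
- stop_left (a point): point on the face of the back stop where the centre of a foot comes to lie in the left lane (y = +68 mm); axes as bed. Between the lanes are dividers 6 mm thick, 18 mm high, from 31 mm behind the front edge on. Jars do not slide here by themselves: friction holds them, a push of a few newtons along the lane moves them
- stop_middle (a point): the same for the middle lane (y = 0)
- stop_right (a point): the same for the right lane (y = -68 mm)
- loose_jar: spice jar, clear glass with a paper label and a round red screw cap; body 42 mm across, cap 45 mm across and 21 mm tall, 106 mm tall in all, about 0.11 kg; origin at the centre of its foot, +z runs from foot to cap. Stands upright on the worktop left of the bin at the start
- parked_jar: spice jar of the same shape and size as loose_jar (106 mm tall, cap 45 mm across); origin at the centre of its foot, +z from foot to cap. At the start it lies in the middle or right lane, foot down the slope, about 35 mm short of the stop, so that its cap juts 30 mm out of the front
- shaker: glass salt shaker with a grey perforated dome top, told from the jars by its shape: body 44 mm across, head 34 mm across above 74 mm, 90 mm tall, about 0.1 kg; origin at the centre of its foot, +z runs from foot to head. At the start it lies in the other one of the middle and right lanes, foot down the slope, 35 mm short of the stop
- lid (a joint): hinge of the bin's lid, rad: 0 shut, grows as it opens to at most 1.6; stands open at the start. A stiff hinge keeps the lid wherever it is left; pushing at its front edge takes about 2 to 4 N
- lid_hinge (a point): middle of the lid's hinge axis, along the bin's y; at [119, 0, 56] mm in the frame of bed. The lid is a wooden frame 224 mm wide, 7 mm thick, with a clear pane; shut, it lies parallel to the bed with its outer face 57 mm above it
- lid_edge (a point): middle of the outer (upper) face of the lid's front edge, 127 mm from the hinge; a lifting lip 60 mm wide juts 10 mm further. Below the edge a flange 7 mm thick hangs 24 mm down; shut, it stands about 6 mm before the caps of spice jars that are home: a jar that juts out keeps the lid from shutting
- parked_jar_foot (a point): centre of the foot of the parked spice jar
- parked_jar_cap (a point): centre of the top of its cap
- shaker_foot (a point): centre of the foot of the shaker
- shaker_cap (a point): centre of the top of its head
- loose_jar_foot (a point): centre of the foot of the loose spice jar
- loose_jar_cap (a point): centre of the top of its cap
- timer: bystander: cream and red wind-up kitchen timer, 62 mm across, 61 mm tall; origin at the centre of its underside
- lemon: bystander: lemon, 71 x 53 x 51 mm; origin at its underside
- garlic: bystander: garlic bulb, 60 x 57 x 58 mm; origin at its underside

How it is judged:
By the outcome, as a careful person would: the job done as asked, in the order asked, and still so for the second after the job is handed in, with the robot touching nothing.
It also fails if it takes over 70 s, if anything falls off the work surface, if the arm or the gripper's body presses on something with over 40 N, if the wrist force passes 120 N, or if a joint passes its speed limit or range.

## Working session

There is one attempt and no reset: what is moved stays moved. The work goes in short steps, Python scripts to look and compute and a tool call to move; the robot and the scene stay as the last step left them, time stands still between calls to the robot, and variables do not carry over. Pictures are saved under pics/ and viewed, at most 10 in all, crops included, and the job is handed in when it is done.

```bash
ls; mkdir -p pics; python3 - <<'E'
from rig import env
import cv2,numpy as np
s=env.sense();print(s['tcp_pos'],s['orientation'],s['time_s'])
for n in("scene","side"):
    f=env.grab_frame(n);cv2.imwrite(f'pics/{n}0.png',f['img'][:,:,::-1]);np.savez(f'pics/{n}0.npz',K=f['camera_matrix'],T=f['camera_from_world']);print(n,f['camera_matrix'],f['camera_from_world'])
f=env.grab_frame("wrist");print(f['T_tool_cam'],f['camera_matrix'])
E
```

```text
pics
rig.py
[ 0.31354588 -0.65277047  0.2301384 ] [[ 9.01361682e-01  4.33065695e-01 -1.10538045e-03]
 [ 4.33067078e-01 -9.01359614e-01  1.93715545e-03]
 [-1.57429724e-04 -2.22478158e-03 -9.99997513e-01]] 0.0
scene [[439.05011486   0.         318.13845637]
 [  0.         439.05011486 205.31780845]
 [  0.           0.           1.        ]] [[-0.55000265 -0.83498533  0.01722175  0.33988105]
 [-0.46215504  0.28711506 -0.83903377  0.29487545]
 [ 0.69563626 -0.46942991 -0.54380672  0.78747736]
 [ 0.          0.          0.          1.        ]]
side [[509.02289686   0.         313.70446846]
 [  0.         509.02289686 189.867088  ]
 [  0.           0.           1.        ]] [[-0.80701021 -0.59048837 -0.0076158   0.4615771 ]
 [-0.23254723  0.32961978 -0.915026    0.22219742]
 [ 0.54282253 -0.7366643  -0.40332296  1.03221324]
 [ 0.          0.          0.          1.        ]]
[[ 9.96994105e-06 -9.57486098e-01 -2.88479413e-01  7.40633825e-02]
 [ 9.99999992e-01 -2.61828461e-05  1.21463267e-04 -8.12491927e-04]
 [-1.23852602e-04 -2.88479412e-01  9.57486090e-01 -1.42931794e-01]
 [ 0.00000000e+00  0.00000000e+00  0.00000000e+00  1.00000000e+00]] [[298.04678495   0.         315.37647416]
 [  0.         298.04678495 197.6630328 ]
 [  0.           0.           1.        ]]
```

View pics/scene0.png

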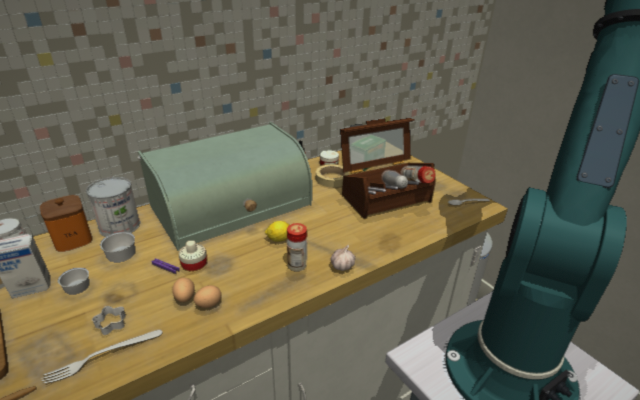

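View pics/side0.png

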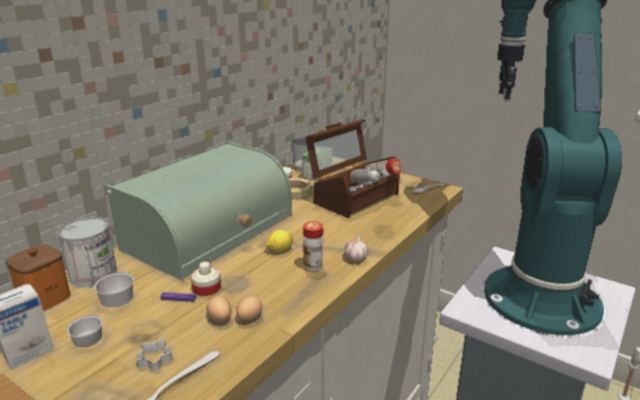

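The scene shows the loose jar at about (297,247), with the bin at (343-435,120-215) and its lid open. The red-capped parked jar is in the right lane at (426,175), the shaker is in the middle lane, and the garlic and lemon stand beside the jar. I'll zoom in for accurate pixel positions.

```bash
python3 - <<'E'
import cv2,numpy as np
a=cv2.imread('pics/scene0.png')[110:280,260:450];b=cv2.imread('pics/side0.png')[115:285,260:450]
i=np.hstack([cv2.resize(x,None,fx=4,fy=4,interpolation=cv2.INTER_CUBIC)[:600] for x in(a,)])
cv2.imwrite('pics/c1.png',cv2.resize(a,None,fx=3.5,fy=3.5,interpolation=cv2.INTER_CUBIC))
cv2.imwrite('pics/c2.png',cv2.resize(b,None,fx=3.5,fy=3.5,interpolation=cv2.INTER_CUBIC))
E
```

```text
(no output)
```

View pics/c1.png

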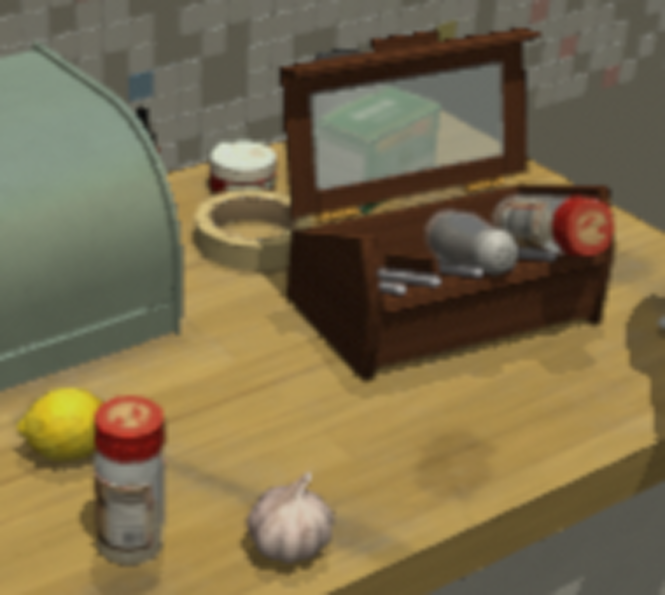

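View pics/c2.png

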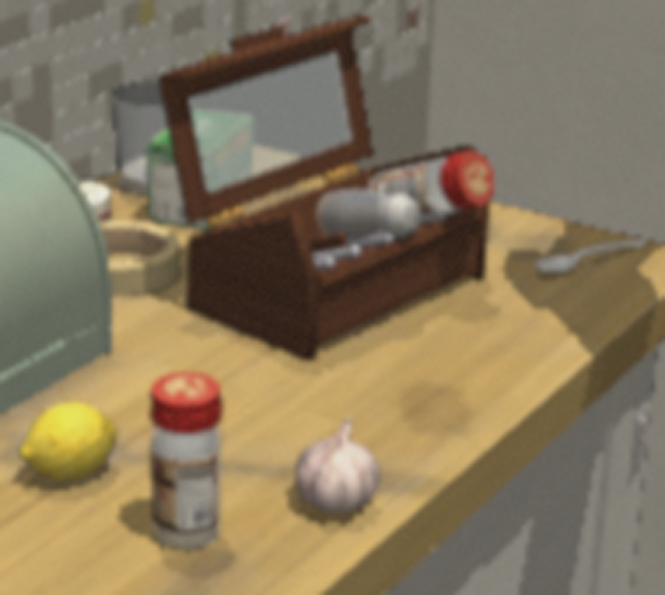

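Pixels read from the crops (scene / side, scale 3.5):
- Loose jar cap top (131,413) / (187,387), foot (129,546) / (186,533).
- Bin bottom corners: front-left (368,376) / (313,355), front-right (598,322) / (478,280), rear-left (290,298) / (190,305).
- Parked cap (588,226) / (476,180). Shaker head at about (500,252) / (405,215).

```bash
cat >h.py <<'E'
import numpy as np,cv2
from scipy.optimize import least_squares
C={n:np.load(f'pics/{n}0.npz') for n in('scene','side')}
def proj(n,P):
    P=np.atleast_2d(P);q=P@C[n]['T'][:3,:3].T+C[n]['T'][:3,3];q=q@C[n]['K'].T;return q[:,:2]/q[:,2:]
def px(n,p): return (np.array(p,float)+.5)/3.5-.5+np.array([260,110 if n=='scene' else 115])
def tri(a,b):
    r=least_squares(lambda X:np.r_[proj('scene',X)[0]-px('scene',a),proj('side',X)[0]-px('side',b)],[.6,0,.05]);return r.x,r.cost
E
python3 - <<'E'
from h import *
np.set_printoptions(precision=4,suppress=True)
D=dict(jcap=((131,413),(187,387)),jfoot=((129,546),(186,533)),FL=((368,376),(313,355)),FR=((598,322),(478,280)),RL=((290,298),(190,305)),pcap=((588,226),(476,180)),lidL=((285,72),(165,78)),lidR=((535,35),(365,20)),garlic=((290,525),(337,475)),lemon=((63,425),(70,443)))
for k,v in D.items(): print(k,*tri(*v))
loc=dict(FL=(-.0685,.112,0),FR=(-.0685,-.112,0),RL=(.0685,.112,0))
def f(p):
    c,s=np.cos(p[2]),np.sin(p[2]);r=[]
    for k,l in loc.items():
        X=[p[0]+c*l[0]-s*l[1],p[1]+s*l[0]+c*l[1],0]
        for n,q in zip(('scene','side'),D[k]): r.append(proj(n,X)[0]-px(n,q))
    return np.concatenate(r)
r=least_squares(f,[.7,-.3,0]);print(r.x,r.fun)
E
```

```text
jcap [0.4481 0.1696 0.1052] 0.12413770300050783
jfoot [0.4463 0.1737 0.0008] 0.5977803485468511
FL [ 0.5115 -0.0791  0.0064] 0.18792645852468318
FR [ 0.488  -0.3047 -0.0077] 0.14473223496480722
RL [ 0.6428 -0.1003  0.0032] 1.1281735320648436
pcap [ 0.4693 -0.2504  0.1064] 2.0836951330073442e-05
lidL [ 0.6697 -0.1047  0.1923] 0.18443910747818565
lidR [ 0.6163 -0.3183  0.1972] 0.21367648157519797
garlic [0.3869 0.0867 0.0221] 0.6819444371098684
lemon [0.5507 0.1641 0.0294] 0.03524387317047393
[ 0.5664 -0.2032 -0.146 ] [-0.1435  0.5646 -0.2616  1.7192  1.5555 -1.6474  1.9263 -1.4849 -1.3404
 -1.4438 -1.2582  1.0448]
```

Call:
step_hand(
  offsets=[
    [[0.038,-0.032,-0.006],0,0.085],
    [[0.038,-0.032,-0.006],0,0.085],
    [[0.038,-0.032,-0.006],0,0.085],
    [[0.038,-0.032,-0.006],0,0.085],
    [[0.038,-0.032,-0.006],0,0.085],
    [[0.038,-0.032,-0.006],0,0.085],
    [[0.038,-0.032,-0.006],0,0.085],
    [[0.038,-0.032,-0.006],0,0.085],
  ],
)

```text
time_s: 1.15
tcp_pos: [0.4774, -0.2895, 0.2794]
orientation: [[0.901, 0.433, -0.0], [0.433, -0.901, 0.0], [-0.0, -0.0, -1.0]]
force: [0.8, 0.4, -1.0]
width: 0.0853
grasp_force: 0.0
```

Call:
step_hand(
  offsets=[
    [[0.038,-0.032,0],0,0.085],
    [[0.038,-0.032,0],0,0.085],
    [[0,0,0],0.15,0.085],
    [[0,0,0],0.15,0.085],
    [[0,0,0],0.15,0.085],
    [[0,0,0],0.15,0.085],
  ],
)

```text
time_s: 1.9
tcp_pos: [0.5176, -0.2004, 0.2791]
orientation: [[0.988, -0.156, -0.001], [-0.156, -0.988, 0.0], [-0.001, -0.0, -1.0]]
force: [0.3, 0.6, -0.1]
width: 0.0851
grasp_force: 0.0
```

```bash
python3 - <<'E'
from rig import env
import cv2,numpy as np
s=env.sense();f=env.grab_frame("wrist");cv2.imwrite('pics/w1.png',f['img'][:,:,::-1])
np.savez('pics/w1.npz',K=f['camera_matrix'],T=f['T_tool_cam'],p=s['tcp_pos'],R=s['orientation']);print(s['tcp_pos'],s['orientation'],s['joint_positions'])
E
```

```text
[ 0.51761665 -0.20037839  0.27906734] [[ 9.87707126e-01 -1.56314667e-01 -5.98146989e-04]
 [-1.56314607e-01 -9.87707306e-01  1.45632129e-04]
 [-6.13558589e-04 -5.03427801e-05 -9.99999811e-01]] [ 0.21571494  0.32232446  0.09234474  1.94937794 -0.03810595  0.87214326
 -1.39989148]
```

View pics/w1.png

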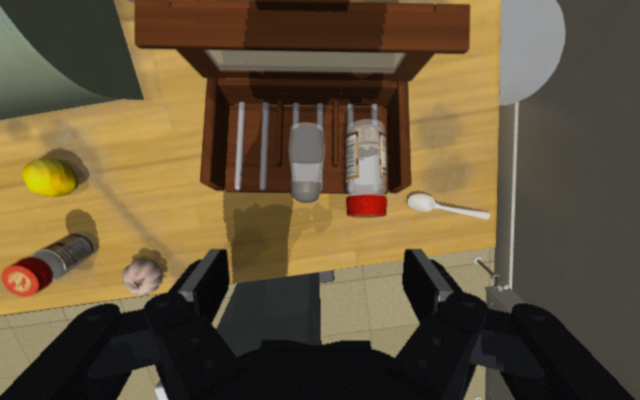

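The wrist view is almost square to the bin:
- The cheek front-top corners are at (201,186) and (411,188), and the bed front edge is at about row 192.
- The left-lane rods are at (239,188) and (264,188).
- The shaker head is at (307,195) and the parked jar's cap at (367,206).
- The loose jar's cap is at (22,278).

```bash
cat >>h.py <<'E'
def projw(f,X):
    d=np.load(f);c=d['T'];Xt=d['R'].T@(np.asarray(X)-d['p']);Xc=c[:3,:3].T@(Xt-c[:3,3]);q=d['K']@Xc;return q[:2]/q[2]
def b2w(p,l):
    c,s=np.cos(p[2]),np.sin(p[2]);return np.array([p[0]+c*l[0]-s*l[1],p[1]+s*l[0]+c*l[1],l[2]])
a25=np.radians(25)
def bed(s,y,n): return np.array([-.065+s*np.cos(a25)+n*np.sin(a25),y,.072-s*np.sin(a25)+n*np.cos(a25)])
E
python3 - <<'E'
from h import *
np.set_printoptions(precision=4,suppress=True)
W='pics/w1.npz'
D=dict(FL=((368,376),(313,355)),FR=((598,322),(478,280)),RL=((290,298),(190,305)))
loc=dict(FL=(-.0685,.112,0),FR=(-.0685,-.112,0),RL=(.0685,.112,0))
def f(p):
    r=[]
    for k,l in loc.items():
        for n,q in zip(('scene','side'),D[k]): r.append((proj(n,b2w(p,l))[0]-px(n,q))*.7)
    for l,q in(((-.0685,.112,.117),(201,186)),((-.0685,-.112,.117),(411,188)),(bed(0,.018,0),(285,192))): r.append((projw(W,b2w(p,l))-q)*([0,1] if q[0]==285 else 1))
    for y,u in((.083,(239,188)),(.053,(263.5,188)),(-.053,(348,188)),(-.083,None)):
        if u: r.append([projw(W,b2w(p,bed(.0,y,.009)))[0]-u[0]])
    return np.concatenate(r)
r=least_squares(f,[.57,-.2,-.15],loss='soft_l1');print(r.x,f(r.x))
# loose jar: all three cams
def g(p):
    o=[]
    for z,a,b,w in((.106,(131,413),(187,387),None),(0,(129,546),(186,533),None)):
        X=[p[0],p[1],z];o+=[proj('scene',X)[0]-px('scene',a),proj('side',X)[0]-px('side',b)]
    o.append(projw(W,[p[0],p[1],.106])-(21,278))
    return np.concatenate(o)
q=least_squares(g,[.45,.17],loss='soft_l1');print(q.x,q.fun)
for n,y in(('pcap',-.068),('shak',0)):
  print(n,projw(W,b2w(r.x,bed(-.030 if y else -.014,y,.025))))
# lid edge
t=[tri((285,72),(165,78))[0],tri((535,35),(365,20))[0]];h=b2w(r.x,bed(.119,0,.056));print('hinge',h)
E
```

```text
[ 0.573  -0.2001 -0.1717] [ -2.5308  -0.4716  -2.8985   0.9606  -0.5177  -1.233   -0.0614  -0.849
  -2.3649  -1.9136  -2.7827   0.257    0.606    6.0177   1.071    6.9995
   0.     -11.7861  -1.7925  -0.7316   4.9364]
[0.4496 0.1708] [-0.9445 -0.7978 -0.7343  0.0179  0.0851 -1.7342 -0.0406 -0.0949  0.3712
  1.6009]
pcap [368.4661 203.352 ]
shak [307.3998 188.2657]
hinge [ 0.6385 -0.2115  0.0725]
```

```bash
python3 - <<'E'
import cv2,numpy as np
i=cv2.imread('pics/w1.png').astype(int)
for c in(215,225,230,251,280,285,335): print(c,[tuple(i[r,c,::-1]) .__str__().replace('np.int64','') for r in range(180,199,2)])
for r in(140,170,184): print(r,i[r,195:275:1,2].tolist())
for r in(140,170,184): print(r,i[r,385:420,2].tolist())
E
```

```text
215 ['((24), (12), (3))', '((30), (17), (7))', '((50), (27), (15))', '((71), (39), (20))', '((64), (37), (20))', '((134), (105), (53))', '((185), (150), (80))', '((192), (156), (81))', '((199), (161), (83))', '((197), (159), (81))']
225 ['((67), (35), (16))', '((68), (37), (19))', '((72), (39), (19))', '((74), (41), (20))', '((84), (49), (24))', '((104), (70), (35))', '((116), (92), (50))', '((123), (99), (53))', '((123), (99), (52))', '((121), (98), (52))']
230 ['((106), (58), (28))', '((101), (55), (27))', '((96), (52), (26))', '((95), (52), (25))', '((94), (52), (26))', '((91), (51), (26))', '((100), (77), (40))', '((122), (98), (53))', '((121), (97), (52))', '((118), (96), (49))']
251 ['((72), (38), (19))', '((73), (40), (19))', '((70), (39), (19))', '((64), (34), (16))', '((62), (32), (13))', '((59), (33), (16))', '((77), (58), (30))', '((117), (95), (52))', '((117), (93), (50))', '((116), (93), (48))']
280 ['((68), (36), (17))', '((70), (39), (21))', '((69), (39), (21))', '((68), (39), (19))', '((67), (36), (19))', '((62), (33), (16))', '((65), (45), (21))', '((117), (94), (49)
[... 1322 characters left out ...]
 28, 28, 27, 29, 44, 72, 93, 97, 98, 96, 96, 98, 96, 97, 112, 146, 168, 172, 155, 123, 90, 67, 65, 66, 65, 65, 67, 69, 69, 69, 69, 70, 70, 71, 70, 70, 69, 69, 70, 79, 101, 114, 120, 115, 100, 85, 68, 67, 68, 71, 69, 69, 70, 69, 70]
140 [108, 78, 46, 29, 26, 28, 29, 29, 30, 28, 25, 26, 28, 33, 50, 73, 90, 95, 95, 94, 93, 89, 88, 84, 106, 157, 179, 183, 180, 179, 177, 175, 172, 170, 168]
170 [107, 86, 72, 45, 30, 28, 27, 29, 26, 27, 29, 28, 28, 27, 34, 51, 71, 85, 87, 87, 87, 87, 86, 86, 86, 115, 168, 188, 191, 191, 189, 189, 187, 185, 182]
184 [104, 89, 73, 46, 31, 28, 26, 28, 26, 28, 28, 27, 28, 26, 34, 47, 67, 84, 90, 89, 87, 87, 86, 86, 90, 113, 152, 179, 184, 185, 184, 184, 184, 182, 181]
```

```bash
python3 - <<'E'
from h import *
np.set_printoptions(precision=4,suppress=True)
W='pics/w1.npz'
D=dict(FL=((368,376),(313,355)),FR=((598,322),(478,280)),RL=((290,298),(190,305)))
loc=dict(FL=(-.0685,.112,0),FR=(-.0685,-.112,0),RL=(.0685,.112,0))
def f(p,k=.4):
    r=[]
    for n_,l in loc.items():
        for n,q in zip(('scene','side'),D[n_]): r.append((proj(n,b2w(p,l))[0]-px(n,q))*k)
    for y,v in((.083,192.3),(.02,192.5),(-.03,193)): r.append([projw(W,b2w(p,(-.067,y,.072)))[1]-v])
    for y,n,u in((.083,.009,237.5),(.053,.009,262.5),(.1,0,225),(-.1,0,388.5)): r.append([projw(W,b2w(p,bed(.024,y,n)))[0]-u])
    return np.concatenate(r)
for k in(.4,.01):
    r=least_squares(f,[.57,-.2,-.15],args=(k,));print(r.x,f(r.x,1))
p=r.x
for n,y in(('pcap',-.068),('shak',0)): print(n,projw(W,b2w(p,bed(-.030 if y else -.014,y,.025))))
p=least_squares(f,[.57,-.2,-.15],args=(.4,)).x
H=b2w(p,bed(.119,0,.056))
# lid angle fit from lid edge corners in scene+side
def lidpt(th,d,y):
    s,n=.119-d*np.cos(th),.056+d*np.sin(th);return b2w(p,bed(s,y,n))
g=lambda v:np.concatenate([proj(c,lidpt(v[0],.127,y))[0]-px(c,q) for y,A in((.112,((285,72),(165,78))),(-.112,((535,35),(365,20)))) for c,q in zip(('scene','side'),A)])
q=least_squares(g,[1.2]);print('lid',q.x,q.fun,lidpt(q.x[0],.127,0))
E
```

```text
[ 0.5602 -0.1958 -0.1629] [-1.5691  2.2277 -0.5962  3.2557  1.3916  0.4686  2.9373  0.1349 -2.0657
 -0.205  -1.2025  2.1526 -0.078   0.0178 -0.2476  0.0133  0.0314  0.5533
 -0.3159]
[ 0.5601 -0.1958 -0.1644] [-1.6152  2.2311 -0.6361  3.2664  1.4228  0.532   2.9982  0.1777 -2.0431
 -0.2167 -1.188   2.1394 -0.0696  0.1033 -0.101  -0.0503 -0.0308  0.4847
 -0.4019]
pcap [366.3822 214.3099]
shak [305.9122 199.7414]
lid [1.2433] [ 0.7135 -0.6099  2.2815 -0.4791 -1.0017 -1.5717 -1.0624 -0.3982] [ 0.6395 -0.2089  0.1987]
```

Call:
step_hand(
  offsets=[
    [[-0.018,-0.051,0],0,0.085],
    [[-0.018,-0.051,0],0,0.085],
    [[-0.018,-0.051,0],0,0.085],
    [[-0.018,-0.051,0],0,0.085],
    [[-0.018,-0.051,0],0,0.085],
    [[-0.018,-0.051,0],0,0.085],
    [[-0.017,-0.05,0.04],0,0.085],
    [[0,0,0],0,0.085],
  ],
)

```text
time_s: 2.95
tcp_pos: [0.4459, 0.1711, 0.2395]
orientation: [[0.99, -0.141, -0.005], [-0.141, -0.99, -0.0], [-0.005, 0.001, -1.0]]
force: [-0.9, -0.8, 0.2]
width: 0.085
grasp_force: 0.0
```

```bash
python3 - <<'E'
from rig import env
import cv2,numpy as np
s=env.sense();f=env.grab_frame("wrist");cv2.imwrite('pics/w2.png',f['img'][:,:,::-1])
np.savez('pics/w2.npz',K=f['camera_matrix'],T=f['T_tool_cam'],p=s['tcp_pos'],R=s['orientation']);print(s['tcp_pos'])
from h import *
print(projw('pics/w2.npz',[.4496,.1708,.106]))
h=cv2.cvtColor(f['img'],cv2.COLOR_RGB2HSV);m=((h[...,0]<8)|(h[...,0]>172))&(h[...,1]>140)&(h[...,2]>60)
n,l,st,c=cv2.connectedComponentsWithStats(m.astype('uint8'))
print([(st[i].tolist(),c[i]) for i in range(1,n) if st[i,4]>200])
E
```

```text
[0.44594001 0.17114019 0.2395418 ]
[316.08467395 183.55732286]
[([292, 161, 44, 47, 1067], array([313.08903468, 182.66073102]))]
```

View pics/w2.png

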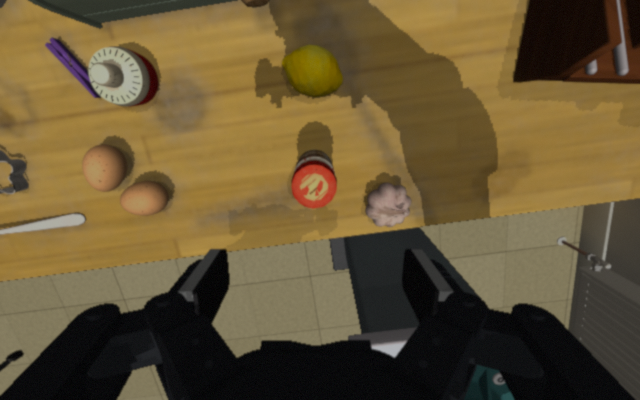

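The jar's cap is centred at about (314,187), so it sits some 2 mm from the TCP axis. I'll descend and grip the upper part of the cap.

Call:
step_hand(
  offsets=[
    [[0.001,-0.002,0.05],0.016,0.085],
    [[0,0,0.05],0,0.085],
    [[0,0,0.04],0,0.085],
    [[0,0,0.011],0,0.085],
    [[0,0,0],0,0.04],
    [[0,0,0],0,0.04],
    [[0,0,0],0,0.04],
    [[0,0,0],0,0.04],
  ],
)

```text
time_s: 4.0
tcp_pos: [0.4516, 0.1696, 0.0925]
orientation: [[0.986, -0.167, 0.004], [-0.167, -0.986, 0.001], [0.003, -0.002, -1.0]]
force: [0.7, 0.2, 5.6]
width: 0.042
grasp_force: 59.9
```

Call:
step_hand(
  offsets=[
    [[0,0,0],0,0.04],
    [[0,0,-0.02],0,0.04],
    [[0,0,-0.05],0,0.04],
    [[0,0,-0.05],0,0.04],
    [[0,0,-0.05],0,0.04],
    [[0,0,-0.02],0,0.04],
  ],
)

```text
time_s: 4.75
tcp_pos: [0.4514, 0.1697, 0.285]
orientation: [[0.986, -0.167, 0.007], [-0.167, -0.986, 0.003], [0.006, -0.004, -1.0]]
force: [-0.0, 1.1, -3.0]
width: 0.042
grasp_force: 61.4
```

```bash
python3 - <<'E'
from rig import env
import cv2,numpy as np
from h import *
s=env.sense();P=s['tcp_pos'];ims=[]
for n in('scene','side'):
    f=env.grab_frame(n)['img'][:,:,::-1];u,v=proj(n,P)[0].astype(int);print(n,u,v)
    u0,v0=max(u-35,0),max(v-35,0);ims.append(cv2.resize(f[v0:v0+90,u0:u0+70],(385,495),interpolation=cv2.INTER_CUBIC))
cv2.imwrite('pics/g1.png',np.hstack(ims));print(s['time_s'])
E
```

```text
scene 295 152
side 311 146
4.75
```

View pics/g1.png

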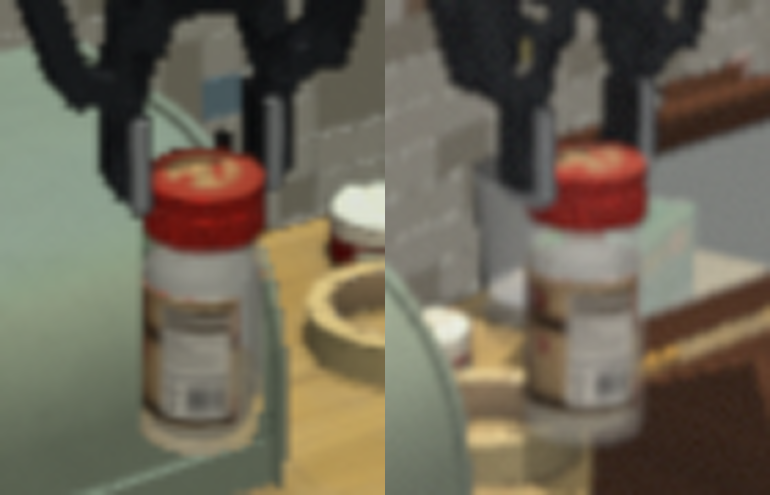

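The jar is held upright by the top 10 mm of its cap. I'll carry it over the left lane.

Call:
step_hand(
  offsets=[
    [[0.0308,0.0457,0],0,0.04],
    [[0.0308,0.0457,0],0,0.04],
    [[0.0308,0.0457,0],0,0.04],
    [[0.0308,0.0457,0],0,0.04],
    [[0.0308,0.0457,0],0,0.04],
    [[0.0308,0.0457,0],0,0.04],
    [[0,0,0.04],0,0.04],
    [[0,0,0.04],0,0.04],
  ],
)

```text
time_s: 5.85
tcp_pos: [0.5858, -0.1332, 0.1989]
orientation: [[0.986, -0.169, -0.0], [-0.169, -0.986, -0.0], [-0.0, 0.0, -1.0]]
force: [-0.7, 0.8, -1.9]
width: 0.0422
grasp_force: 61.5
```

Call:
step_hand(
  offsets=[
    [[0,0,0],0,0.04],
  ],
)

```text
time_s: 5.98
tcp_pos: [0.5825, -0.1314, 0.1966]
orientation: [[0.986, -0.167, -0.01], [-0.167, -0.986, 0.002], [-0.01, 0.0, -1.0]]
force: [-0.7, -0.0, -0.3]
width: 0.0419
grasp_force: 61.4
```

```bash
cat >>h.py <<'E'
BP=np.array([.561,-.196,-.163])
def where():
    from rig import env
    s=env.sense();c,n=np.cos(BP[2]),np.sin(BP[2]);d=np.array(s['tcp_pos'])-[BP[0],BP[1],0]
    R=np.array(s['orientation']);print('bin mm',np.round(1e3*np.array([c*d[0]+n*d[1],-n*d[0]+c*d[1],d[2]]),1),'yaw',round(np.arctan2(R[1,0],R[0,0]),3),'F',np.round(s['force'],1),'t',s['time_s'],'w',s['width'])
E
python3 -c 'from h import *;where()'
```

```text
bin mm [ 10.8  67.2 196.6] yaw -0.168 F [-0.7 -0.  -0.3] t 5.975 w 0.041857394970032345
```

Call:
step_hand(
  offsets=[
    [[0.004,-0.001,0.025],0,0.04],
    [[0,0,0.018],0,0.04],
    [[0,0,0],0,0.04],
    [[0,0,0.003],0,0.04],
  ],
)

```text
time_s: 6.48
tcp_pos: [0.5912, -0.1319, 0.1556]
orientation: [[0.986, -0.167, 0.002], [-0.167, -0.986, -0.0], [0.002, 0.0, -1.0]]
force: [-0.3, -0.2, -2.3]
width: 0.042
grasp_force: 61.4
```

```bash
python3 -c 'from h import *;where()'
```

```text
bin mm [ 19.4  68.1 155.6] yaw -0.168 F [-0.3 -0.2 -2.3] t 6.475 w 0.0419986120994773
```

Call:
step_hand(
  offsets=[
    [[0,0,0.003],0,0.04],
    [[0,0,0.002],0,0.04],
  ],
)

```text
time_s: 6.72
tcp_pos: [0.5907, -0.1318, 0.1499]
orientation: [[0.986, -0.167, 0.001], [-0.167, -0.986, -0.0], [0.001, 0.0, -1.0]]
force: [-0.1, 0.2, -1.0]
width: 0.0422
grasp_force: 61.4
```

```bash
python3 -c 'from h import *;where()'
```

```text
bin mm [ 18.9  68.1 149.9] yaw -0.168 F [-0.1  0.2 -1. ] t 6.725 w 0.04218872896617236
```

Call:
step_hand(
  offsets=[
    [[-0.003,0,0.002],0,0.04],
    [[0,0,0.002],0,0.04],
    [[0,0,0],0,0.04],
  ],
)

```text
time_s: 7.1
tcp_pos: [0.5874, -0.1312, 0.1454]
orientation: [[0.986, -0.167, -0.0], [-0.167, -0.986, 0.0], [-0.0, -0.0, -1.0]]
force: [0.7, -0.5, -1.3]
width: 0.042
grasp_force: 61.4
```

```bash
python3 -c 'from h import *;where()'
```

```text
bin mm [ 15.5  68.2 145.4] yaw -0.168 F [ 0.7 -0.5 -1.3] t 7.1 w 0.04198165128304646
```

Call:
step_hand(
  offsets=[
    [[0,0,0.002],0,0.04],
    [[0,0,0.001],0,0.04],
  ],
)

```text
time_s: 7.35
tcp_pos: [0.5889, -0.1314, 0.1434]
orientation: [[0.986, -0.167, 0.003], [-0.167, -0.986, -0.0], [0.003, -0.0, -1.0]]
force: [0.6, 0.5, 4.3]
width: 0.0419
grasp_force: 62.0
```

```bash
python3 -c 'from h import *;where()'
```

```text
bin mm [ 17.   68.3 143.4] yaw -0.168 F [0.6 0.5 4.3] t 7.35 w 0.04189514387831031
```

Foot contact is felt at z ≈ 144 mm. I'll start tipping the cap towards the robot about the foot edge.

Call:
step_hand(
  offsets=[
    [[-0.0045,0,0],0,0.04],
    [[-0.0045,0,-0.0005],0,0.04],
    [[-0.0045,0,0],0,0.04],
    [[-0.0045,0,0],0,0.04],
  ],
)

```text
time_s: 7.85
tcp_pos: [0.5737, -0.1289, 0.145]
orientation: [[0.986, -0.168, 0.009], [-0.168, -0.986, -0.001], [0.009, -0.0, -1.0]]
force: [3.5, -1.0, 7.6]
width: 0.0422
grasp_force: 62.4
```

```bash
python3 -c 'from h import *;where()'
```

```text
bin mm [  1.6  68.3 145. ] yaw -0.168 F [ 3.5 -1.   7.6] t 7.85 w 0.04224678150883022
```

Call:
step_hand(
  offsets=[
    [[-0.009,0,0],0,0.04],
    [[-0.009,0,0.001],0,0.04],
    [[-0.009,0,0.002],0,0.04],
    [[-0.009,0,0.0025],0,0.04],
  ],
)

```text
time_s: 8.35
tcp_pos: [0.5366, -0.1236, 0.1392]
orientation: [[0.986, -0.168, 0.006], [-0.168, -0.986, -0.002], [0.007, 0.001, -1.0]]
force: [1.8, -2.2, 5.4]
width: 0.0422
grasp_force: 64.8
```

```bash
python3 -c 'from h import *;where()';  python3 - <<'E'
from rig import env
import cv2,numpy as np
from h import *
P=b2w(BP,(-.02,.068,.1));ims=[]
for n in('scene','side'):
    f=env.grab_frame(n)['img'][:,:,::-1];u,v=proj(n,P)[0].astype(int)
    ims.append(cv2.resize(f[v-60:v+30,u-35:u+35],(385,495),interpolation=cv2.INTER_CUBIC))
cv2.imwrite('pics/g2.png',np.hstack(ims))
E
```

```text
bin mm [-35.8  67.4 139.2] yaw -0.169 F [ 1.8 -2.2  5.4] t 8.35 w 0.04220251849601483
```

View pics/g2.png

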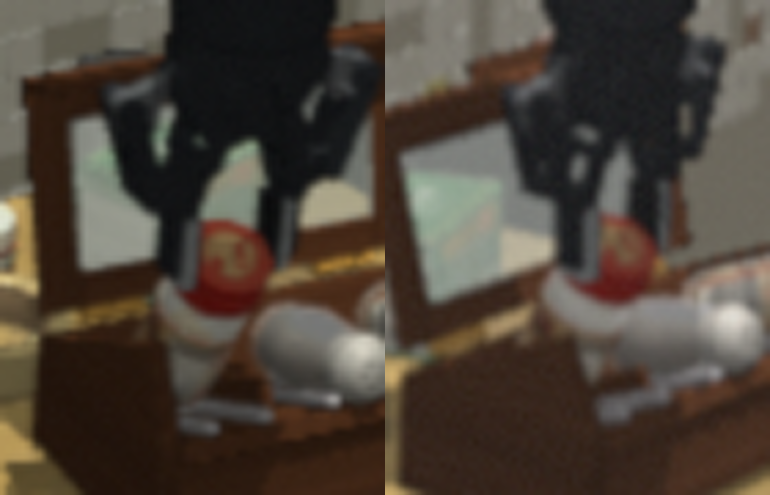

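Tipping works: the jar leans about 30° towards us with its foot on the rods. I'll continue the arc.

Call:
step_hand(
  offsets=[
    [[-0.0083,0,0.0033],0,0.04],
    [[-0.0081,-0.001,0.004],0,0.04],
    [[-0.0076,0,0.0048],0,0.04],
    [[-0.0073,0,0.0053],0,0.04],
  ],
)

```text
time_s: 8.95
tcp_pos: [0.504, -0.1166, 0.1206]
orientation: [[0.986, -0.168, 0.002], [-0.168, -0.986, -0.001], [0.002, 0.0, -1.0]]
force: [-0.3, -2.0, 5.9]
width: 0.0419
grasp_force: 67.6
```

```bash
python3 -c 'from h import *;where()'
```

```text
bin mm [-69.1  69.1 120.6] yaw -0.169 F [-0.3 -2.   5.9] t 8.95 w 0.04190065972352437
```

Call:
step_hand(
  offsets=[
    [[-0.0067,0,0.0059],0,0.04],
    [[-0.0062,0,0.0065],0,0.04],
  ],
)

```text
time_s: 9.2
tcp_pos: [0.4905, -0.1139, 0.1077]
orientation: [[0.986, -0.168, -0.0], [-0.168, -0.986, -0.0], [-0.0, 0.0, -1.0]]
force: [0.1, 0.1, 4.0]
width: 0.0424
grasp_force: 64.6
```

```bash
python3 -c 'from h import *;where()'
```

```text
bin mm [-82.9  69.5 107.7] yaw -0.168 F [0.1 0.1 4. ] t 9.2 w 0.04235863935695997
```

Call:
step_hand(
  offsets=[
    [[-0.003,0,0.003],0,0.04],
    [[-0.001,0,0.002],0,0.04],
    [[0,0,0],0,0.04],
  ],
)

```text
time_s: 9.57
tcp_pos: [0.4861, -0.113, 0.1025]
orientation: [[0.986, -0.167, -0.002], [-0.167, -0.986, 0.0], [-0.002, 0.0, -1.0]]
force: [-0.9, -0.8, 3.5]
width: 0.0422
grasp_force: 62.9
```

```bash
python3 -c 'from h import *;where()'
```

```text
bin mm [-87.3  69.7 102.5] yaw -0.168 F [-0.9 -0.8  3.5] t 9.575 w 0.0421926074813522
```

Call:
step_hand(
  offsets=[
    [[-0.001,0,0.002],0,0.04],
    [[0,0,0.002],0,0.04],
  ],
)

```text
time_s: 9.82
tcp_pos: [0.4855, -0.1131, 0.0987]
orientation: [[0.986, -0.168, -0.001], [-0.168, -0.986, -0.0], [-0.001, 0.0, -1.0]]
force: [-1.5, 0.7, 4.9]
width: 0.0423
grasp_force: 62.6
```

```bash
python3 -c 'from h import *;where()'
```

```text
bin mm [-88.   69.6  98.7] yaw -0.168 F [-1.5  0.7  4.9] t 9.825 w 0.04229618608698604
```

Call:
step_hand(
  offsets=[
    [[0,0,0.002],0,0.04],
    [[0,0,0],0,0.04],
  ],
)

```text
time_s: 10.07
tcp_pos: [0.4861, -0.1134, 0.0969]
orientation: [[0.986, -0.167, 0.0], [-0.167, -0.986, -0.001], [0.0, 0.001, -1.0]]
force: [-0.5, -2.4, 6.7]
width: 0.042
grasp_force: 62.7
```

```bash
python3 -c 'from h import *;where()'
python3 - <<'E'
from rig import env
import cv2,numpy as np
from h import *
P=b2w(BP,(-.05,.04,.1));ims=[]
for n in('scene','side'):
    f=env.grab_frame(n)['img'][:,:,::-1];u,v=proj(n,P)[0].astype(int)
    ims.append(cv2.resize(f[v-40:v+35,u-37:u+38],(390,390),interpolation=cv2.INTER_CUBIC))
cv2.imwrite('pics/g3.png',np.hstack(ims))
E
```

```text
bin mm [-87.3  69.3  96.9] yaw -0.168 F [-0.5 -2.4  6.7] t 10.075 w 0.04198708875537223
```

View pics/g3.png

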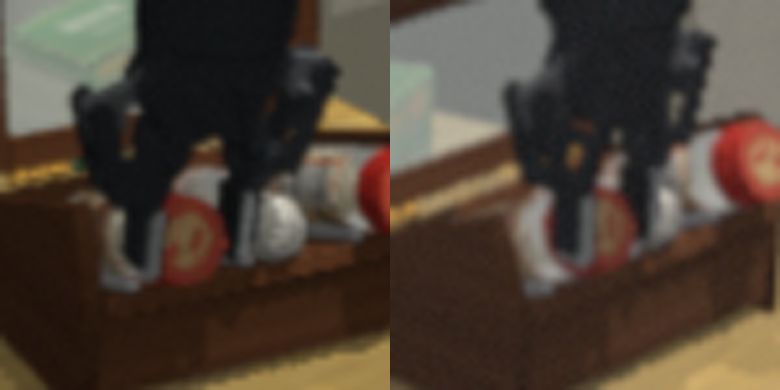

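The jar now lies in the left lane, cap towards us and jutting out. I'll ease up a little, release, and lift clear.

Call:
step_hand(
  offsets=[
    [[0,0,-0.002],0,0.04],
    [[0,0,-0.002],0,0.04],
    [[0,0,0],0,0.054],
    [[0,0,0],0,0.054],
    [[0,0,0],0,0.054],
  ],
)

```text
time_s: 10.8
tcp_pos: [0.4851, -0.1127, 0.1004]
orientation: [[0.986, -0.167, -0.002], [-0.167, -0.986, 0.0], [-0.002, -0.0, -1.0]]
force: [0.4, -0.0, 0.0]
width: 0.0542
grasp_force: 0.0
```

```bash
python3 -c 'from h import *;where()'
```

```text
bin mm [-88.5  69.9 100.4] yaw -0.168 F [ 0.4 -0.   0. ] t 10.8 w 0.05421783108024935
```

Call:
step_hand(
  offsets=[
    [[0,0,-0.015],0,0.054],
    [[0,0,-0.03],0,0.054],
    [[0,0,-0.04],0,0.054],
    [[0,0,-0.04],0,0.06],
    [[0,0,-0.04],0,0.06],
    [[0,0,0],0,0],
  ],
)

```text
time_s: 11.55
tcp_pos: [0.4881, -0.1134, 0.2699]
orientation: [[0.986, -0.168, 0.008], [-0.168, -0.986, -0.001], [0.008, -0.0, -1.0]]
force: [0.5, 1.0, -0.4]
width: 0.0433
grasp_force: 0.0
```

```bash
python3 - <<'E'
from rig import env
import cv2,numpy as np
from h import *
where();s=env.sense();f=env.grab_frame("wrist");cv2.imwrite('pics/w3.png',f['img'][:,:,::-1])
np.savez('pics/w3.npz',K=f['camera_matrix'],T=f['T_tool_cam'],p=s['tcp_pos'],R=s['orientation'])
h=cv2.cvtColor(f['img'],cv2.COLOR_RGB2HSV);m=((h[...,0]<8)|(h[...,0]>172))&(h[...,1]>150)&(h[...,2]>80)
n,l,st,c=cv2.connectedComponentsWithStats(m.astype('uint8'))
print([(st[i].tolist(),c[i]) for i in range(1,n) if st[i,4]>100])
W='pics/w3.npz'
for y in(.068,-.068):
  for sc in(0,-.02,-.030,-.04): print(y,sc,projw(W,b2w(BP,bed(sc,y,.025))),projw(W,b2w(BP,bed(sc,y,.0025))))
E
```

```text
bin mm [-85.3  69.7 269.9] yaw -0.168 F [ 0.5  1.  -0.4] t 11.55 w 0.043332815086415066
[([426, 155, 45, 28, 954], array([448.47798742, 167.64884696])), ([297, 159, 43, 22, 785], array([318.15159236, 169.72356688]))]
0.068 0 [317.73677669 151.08424763] [317.6333407  157.12139406]
0.068 -0.02 [317.84935314 169.36856844] [317.73755236 174.25252094]
0.068 -0.03 [317.90645835 178.64342137] [317.7903643 182.9341606]
0.068 -0.04 [317.96411881 188.00845626] [317.84365553 191.69458898]
-0.068 0 [445.47951575 150.39886893] [437.00895446 156.48535362]
-0.068 -0.02 [446.82327782 168.69113412] [438.18767064 173.62348691]
-0.068 -0.03 [447.50491857 177.97012304] [438.78502138 182.30876394]
-0.068 -0.04 [448.19319243 187.33940663] [439.38779734 191.0729218 ]
```

Wrist check: the loose jar's cap is at (318,170) and the parked cap at (448,168), so both jut out about 28-30 mm. Next I'll push the left jar home with closed fingers.

Call:
step_hand(
  offsets=[
    [[-0.02,0.002,0.03],0,0],
    [[0,0,0.05],0,0],
    [[0,0,0.05],0,0],
    [[0,0,0.033],0,0],
    [[0,0,0],0,0],
  ],
)

```text
time_s: 12.22
tcp_pos: [0.4628, -0.1111, 0.1002]
orientation: [[0.986, -0.167, -0.008], [-0.167, -0.986, 0.001], [-0.008, 0.0, -1.0]]
force: [0.3, 0.7, 0.4]
width: 0.0001
grasp_force: 0.0
```

```bash
python3 -c 'from h import *;where()'
```

```text
bin mm [-110.7   67.9  100.2] yaw -0.168 F [0.3 0.7 0.4] t 12.225 w 7.235659158374324e-05
```

Call:
step_hand(
  offsets=[
    [[0.008,0,-0.008],0,0],
    [[0.004,0,0],0,0],
    [[0.003,0,0.001],0,0],
    [[0.003,0,0.0014],0,0],
    [[0.003,0,0.0014],0,0],
  ],
)

```text
time_s: 12.85
tcp_pos: [0.4867, -0.1151, 0.1071]
orientation: [[0.986, -0.167, -0.0], [-0.167, -0.986, 0.0], [-0.0, -0.0, -1.0]]
force: [-0.6, 0.4, 0.2]
width: 0.0001
grasp_force: 0.4
```

```bash
python3 -c 'from h import *;where()'
```

```text
bin mm [-86.5  67.7 107.1] yaw -0.168 F [-0.6  0.4  0.2] t 12.85 w 0.00010120965793764126
```

Call:
step_hand(
  offsets=[
    [[0.004,0,0.0019],0,0],
    [[0.004,0,0.0019],0,0],
  ],
)

```text
time_s: 13.1
tcp_pos: [0.4946, -0.1164, 0.1029]
orientation: [[0.986, -0.167, -0.001], [-0.167, -0.986, 0.0], [-0.001, -0.0, -1.0]]
force: [-0.2, 1.0, -0.2]
width: -0.0001
grasp_force: 0.3
```

```bash
python3 -c 'from h import *;where()'
```

```text
bin mm [-78.4  67.7 102.9] yaw -0.168 F [-0.2  1.  -0.2] t 13.1 w -0.00014019132005396623
```

Call:
step_hand(
  offsets=[
    [[0.004,0,0.0019],0,0],
    [[0.004,0,0.0019],0,0],
  ],
)

```text
time_s: 13.35
tcp_pos: [0.5027, -0.1178, 0.0991]
orientation: [[0.986, -0.167, -0.0], [-0.167, -0.986, 0.0], [-0.0, -0.0, -1.0]]
force: [0.3, 0.5, -0.3]
width: 0.0001
grasp_force: 0.2
```

```bash
python3 -c 'from h import *;where()'
```

```text
bin mm [-70.2  67.7  99.1] yaw -0.168 F [ 0.3  0.5 -0.3] t 13.35 w 0.00014336152982757293
```

```bash
cat >>h.py <<'E'
def caps(name):
    from rig import env
    s=env.sense();f=env.grab_frame("wrist");cv2.imwrite(f'pics/{name}.png',f['img'][:,:,::-1])
    np.savez(f'pics/{name}.npz',K=f['camera_matrix'],T=f['T_tool_cam'],p=s['tcp_pos'],R=s['orientation'])
    h=cv2.cvtColor(f['img'],cv2.COLOR_RGB2HSV);m=((h[...,0]<8)|(h[...,0]>172))&(h[...,1]>150)&(h[...,2]>60)
    n,l,st,c=cv2.connectedComponentsWithStats(m.astype('uint8'))
    print([(st[i].tolist()) for i in range(1,n) if st[i,4]>60])
    for y in(.068,-.068):
        for sc in(.005,0,-.01,-.02,-.03):
            a=projw(f'pics/{name}.npz',b2w(BP,bed(sc,y,.003)));b=projw(f'pics/{name}.npz',b2w(BP,bed(sc+.021,y,.0475)));print(y,sc,'low',a.round(0),'back top',b.round(0))
E
python3 -c 'from h import *;caps("w4")'
```

```text
[[285, 125, 41, 18, 204], [272, 191, 89, 47, 3812], [524, 243, 116, 47, 4790]]
0.068 0.005 low [316. 216.] back top [316. 163.]
0.068 0 low [316. 224.] back top [316. 173.]
0.068 -0.01 low [316. 241.] back top [316. 195.]
0.068 -0.02 low [317. 258.] back top [317. 216.]
0.068 -0.03 low [317. 275.] back top [317. 239.]
-0.068 0.005 low [541. 215.] back top [608. 162.]
-0.068 0 low [542. 223.] back top [609. 172.]
-0.068 -0.01 low [544. 240.] back top [613. 193.]
-0.068 -0.02 low [546. 257.] back top [616. 215.]
-0.068 -0.03 low [548. 274.] back top [619. 237.]
```

The push is working: the left cap has already moved about 20 mm at very low force, with some 17 mm left.

Call:
step_hand(
  offsets=[
    [[0.003,0,0.0014],0,0],
    [[0.003,0,0.0014],0,0],
    [[0.003,0,0.0014],0,0],
    [[0.002,0,0.0009],0,0],
  ],
)

```text
time_s: 13.9
tcp_pos: [0.5127, -0.1196, 0.0941]
orientation: [[0.986, -0.167, -0.002], [-0.167, -0.986, 0.0], [-0.002, 0.0, -1.0]]
force: [-3.3, 0.9, 6.2]
width: -0.0002
grasp_force: 2.6
```

```bash
python3 -c 'from h import *;where()'
```

```text
bin mm [-60.   67.5  94.1] yaw -0.168 F [-3.3  0.9  6.2] t 13.9 w -0.0002247785975172519
```

Call:
step_hand(
  offsets=[
    [[0.001,0,0.0005],0,0],
    [[0.001,0,0.0005],0,0],
  ],
)

```text
time_s: 14.15
tcp_pos: [0.5127, -0.1197, 0.0936]
orientation: [[0.986, -0.168, -0.005], [-0.168, -0.986, 0.001], [-0.005, -0.0, -1.0]]
force: [-6.5, 2.4, 11.0]
width: 0.0
grasp_force: 5.3
```

```bash
python3 -c 'from h import *;where()'
```

```text
bin mm [-60.1  67.5  93.6] yaw -0.168 F [-6.5  2.4 11. ] t 14.15 w 3.198314912409258e-05
```

Call:
step_hand(
  offsets=[
    [[0.001,0,0.0005],0,0],
    [[0.001,0,0.0005],0,0],
  ],
)

```text
time_s: 14.4
tcp_pos: [0.5125, -0.1197, 0.0928]
orientation: [[0.986, -0.168, -0.009], [-0.168, -0.986, 0.002], [-0.01, -0.0, -1.0]]
force: [-8.9, 1.2, 18.4]
width: 0.0002
grasp_force: 8.7
```

```bash
python3 -c 'from h import *;where()'
```

```text
bin mm [-60.3  67.5  92.8] yaw -0.168 F [-8.9  1.2 18.4] t 14.4 w 0.00019145988648055292
```

Call:
step_hand(
  offsets=[
    [[-0.002,0,-0.004],0,0],
    [[-0.015,0,-0.005],0,0],
    [[-0.02,0,-0.02],0,0],
    [[-0.02,0,-0.06],0,0],
    [[0,0,-0.06],0,0],
    [[0,0,-0.03],0,0],
    [[0,0,0],0,0],
  ],
)

```text
time_s: 15.28
tcp_pos: [0.4628, -0.1111, 0.2733]
orientation: [[0.986, -0.167, 0.007], [-0.167, -0.986, -0.001], [0.007, -0.0, -1.0]]
force: [-0.2, 0.5, -0.4]
width: -0.0003
grasp_force: 0.0
```

```bash
python3 -c 'from h import *;where();caps("w5")'
```

```text
bin mm [-110.7   67.8  273.3] yaw -0.168 F [-0.2  0.5 -0.4] t 15.275 w -0.0002565677977118784
[[295, 95, 43, 27, 907], [424, 129, 47, 31, 1058]]
0.068 0.005 low [316. 130.] back top [316.  93.]
0.068 0 low [316. 134.] back top [316.  97.]
0.068 -0.01 low [316. 142.] back top [316. 107.]
0.068 -0.02 low [316. 151.] back top [316. 116.]
0.068 -0.03 low [316. 160.] back top [316. 126.]
-0.068 0.005 low [437. 129.] back top [453.  92.]
-0.068 0 low [437. 133.] back top [454.  97.]
-0.068 -0.01 low [437. 142.] back top [454. 106.]
-0.068 -0.02 low [438. 150.] back top [455. 116.]
-0.068 -0.03 low [439. 159.] back top [456. 125.]
```

View pics/w5.png

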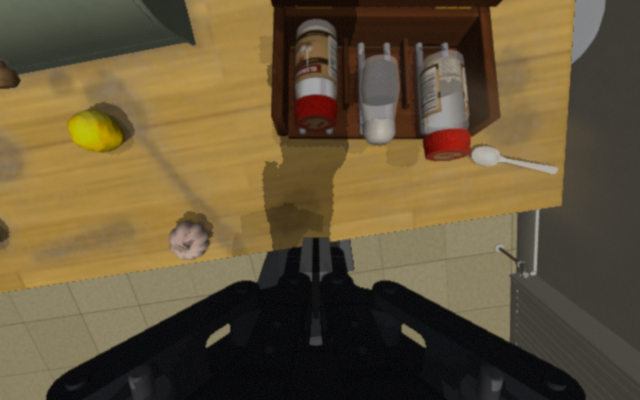

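The view shows the left jar home, its cap bottom at row 122 and behind the bed edge at row 137. The shaker head is at (379,130) and the parked cap at (447,145), and both still jut out. The shaker is next.

Call:
step_hand(
  offsets=[
    [[0,0.034,0.02],0,0],
    [[0,0.034,0.03],0,0],
    [[0,0,0.05],0,0],
    [[0,0,0.05],0,0],
    [[0.005,0,0.015],0,0],
    [[0,0,0],0,0],
  ],
)

```text
time_s: 16.08
tcp_pos: [0.4546, -0.1785, 0.1045]
orientation: [[0.986, -0.167, -0.002], [-0.167, -0.986, 0.001], [-0.002, -0.0, -1.0]]
force: [0.5, -0.3, 0.8]
width: -0.0002
grasp_force: 0.0
```

```bash
python3 -c 'from h import *;where()'
```

```text
bin mm [-107.8    0.   104.5] yaw -0.168 F [ 0.5 -0.3  0.8] t 16.075 w -0.00018224703114584634
```

Call:
step_hand(
  offsets=[
    [[0.01,0,-0.002],0,0],
    [[0.008,0,0],0,0],
    [[0.004,0,0.001],0,0],
    [[0.004,0,0.0019],0,0],
    [[0.004,0,0.0019],0,0],
    [[0.004,0,0.0019],0,0],
    [[0.004,0,0.0019],0,0],
    [[0.004,0,0.0019],0,0],
  ],
)

```text
time_s: 17.08
tcp_pos: [0.4964, -0.186, 0.0969]
orientation: [[0.986, -0.168, 0.0], [-0.168, -0.986, -0.0], [0.0, 0.0, -1.0]]
force: [-0.3, 0.1, 0.2]
width: 0.0002
grasp_force: 0.5
```

```bash
python3 -c 'from h import *;where()'
```

```text
bin mm [-65.4  -0.6  96.9] yaw -0.168 F [-0.3  0.1  0.2] t 17.075 w 0.0002017649062201343
```

Call:
step_hand(
  offsets=[
    [[0.003,0,0.0014],0,0],
    [[0.003,0,0.0014],0,0],
  ],
)

```text
time_s: 17.32
tcp_pos: [0.5023, -0.1869, 0.0941]
orientation: [[0.986, -0.167, -0.0], [-0.167, -0.986, -0.0], [-0.0, 0.0, -1.0]]
force: [-0.8, -1.2, 1.2]
width: -0.0001
grasp_force: 0.6
```

```bash
python3 -c 'from h import *;where();caps("w6")'
```

```text
bin mm [-59.4  -0.6  94.1] yaw -0.168 F [-0.8 -1.2  1.2] t 17.325 w -0.00011430567191984394
[[158, 127, 24, 15, 148], [137, 192, 96, 49, 4148], [402, 265, 97, 55, 3691]]
0.068 0.005 low [203. 236.] back top [169. 189.]
0.068 0 low [202. 245.] back top [168. 200.]
0.068 -0.01 low [201. 262.] back top [166. 221.]
0.068 -0.02 low [201. 279.] back top [165. 244.]
0.068 -0.03 low [200. 297.] back top [163. 266.]
-0.068 0.005 low [430. 235.] back top [463. 187.]
-0.068 0 low [430. 244.] back top [464. 198.]
-0.068 -0.01 low [431. 261.] back top [466. 220.]
-0.068 -0.02 low [432. 278.] back top [468. 242.]
-0.068 -0.03 low [433. 296.] back top [469. 265.]
```

Call:
step_hand(
  offsets=[
    [[0.003,0,0.0014],0,0],
    [[0.003,0,0.0014],0,0],
    [[0.003,0,0.0014],0,0],
  ],
)

```text
time_s: 17.75
tcp_pos: [0.5112, -0.1882, 0.0899]
orientation: [[0.986, -0.167, -0.0], [-0.167, -0.986, 0.0], [-0.0, -0.0, -1.0]]
force: [-0.3, -0.2, 0.8]
width: 0.0003
grasp_force: 0.2
```

```bash
python3 -c 'from h import *;where()'
```

```text
bin mm [-50.5  -0.4  89.9] yaw -0.168 F [-0.3 -0.2  0.8] t 17.75 w 0.00028034766433347876
```

Call:
step_hand(
  offsets=[
    [[0.0015,0,0.0007],0,0],
    [[0.0015,0,0.0007],0,0],
    [[0.001,0,0.0005],0,0],
  ],
)

```text
time_s: 18.12
tcp_pos: [0.515, -0.1889, 0.0881]
orientation: [[0.986, -0.167, -0.0], [-0.167, -0.986, 0.0], [-0.0, -0.0, -1.0]]
force: [-0.5, -1.0, 0.1]
width: 0.0001
grasp_force: 0.2
```

```bash
python3 -c 'from h import *;where()'
```

```text
bin mm [-46.6  -0.5  88.1] yaw -0.168 F [-0.5 -1.   0.1] t 18.125 w 9.840791860046209e-05
```

Call:
step_hand(
  offsets=[
    [[0.0015,0,0.0005],0,0],
    [[0.001,0,0.0003],0,0],
  ],
)

```text
time_s: 18.38
tcp_pos: [0.5175, -0.1893, 0.0873]
orientation: [[0.986, -0.167, 0.0], [-0.167, -0.986, -0.0], [0.0, 0.0, -1.0]]
force: [-0.0, 0.1, -0.6]
width: 0.0001
grasp_force: 0.1
```

```bash
python3 -c 'from h import *;where()'
```

```text
bin mm [-44.   -0.5  87.3] yaw -0.168 F [-0.   0.1 -0.6] t 18.375 w 0.00012281590322401045
```

Call:
step_hand(
  offsets=[
    [[0.001,0,0.0003],0,0],
    [[0.001,0,0.0003],0,0],
  ],
)

```text
time_s: 18.62
tcp_pos: [0.5179, -0.1894, 0.0866]
orientation: [[0.986, -0.168, -0.003], [-0.168, -0.986, 0.001], [-0.003, -0.0, -1.0]]
force: [-2.9, -0.1, 4.1]
width: 0.0004
grasp_force: 2.7
```

```bash
python3 -c 'from h import *;where()'
```

```text
bin mm [-43.6  -0.5  86.6] yaw -0.168 F [-2.9 -0.1  4.1] t 18.625 w 0.0003818369641857288
```

The shaker has met the stop. I'll add one slight nudge, then retreat and move to the right lane.

Call:
step_hand(
  offsets=[
    [[0.001,0,0],0,0],
    [[0,0,0],0,0],
  ],
)

```text
time_s: 18.88
tcp_pos: [0.518, -0.1895, 0.0866]
orientation: [[0.986, -0.168, -0.005], [-0.168, -0.986, 0.001], [-0.005, -0.0, -1.0]]
force: [-5.5, 0.7, 4.6]
width: 0.0004
grasp_force: 3.6
```

```bash
python3 -c 'from h import *;where()'
```

```text
bin mm [-43.5  -0.6  86.6] yaw -0.169 F [-5.5  0.7  4.6] t 18.875 w 0.00039722382508581883
```

Call:
step_hand(
  offsets=[
    [[-0.003,0,-0.002],0,0],
    [[-0.02,0,-0.01],0,0],
    [[-0.025,0,-0.015],0,0],
    [[-0.02,0.015,0],0,0],
    [[0,0.03,0.005],0,0],
    [[0,0.024,0],0,0],
    [[0,0,0],0,0],
  ],
)

```text
time_s: 19.75
tcp_pos: [0.4428, -0.2491, 0.1091]
orientation: [[0.985, -0.171, 0.003], [-0.171, -0.985, -0.002], [0.004, 0.002, -1.0]]
force: [0.4, 1.8, -0.5]
width: 0.0001
grasp_force: 0.0
```

```bash
python3 -c 'from h import *;where()'
```

```text
bin mm [-108.1  -71.5  109.1] yaw -0.172 F [ 0.4  1.8 -0.5] t 19.75 w 5.7052105889343526e-05
```

Call:
step_hand(
  offsets=[
    [[0.008,-0.002,-0.001],-0.004,0],
    [[0.004,0,0],0,0],
    [[0.004,0,0.001],0,0],
    [[0.004,0,0.0019],0,0],
    [[0.004,0,0.0019],0,0],
    [[0.004,0,0.0019],0,0],
  ],
)

```text
time_s: 20.5
tcp_pos: [0.4698, -0.2491, 0.1028]
orientation: [[0.987, -0.163, -0.0], [-0.163, -0.987, 0.0], [-0.0, -0.0, -1.0]]
force: [-0.5, 0.4, 0.1]
width: 0.0003
grasp_force: 0.1
```

```bash
python3 -c 'from h import *;where()'
```

```text
bin mm [-81.4 -67.2 102.8] yaw -0.164 F [-0.5  0.4  0.1] t 20.5 w 0.0002780761476930805
```

Call:
step_hand(
  offsets=[
    [[0.004,0,0.0019],0,0],
    [[0.004,0,0.0019],0,0],
    [[0.004,0,0.0019],0,0],
  ],
)

```text
time_s: 20.88
tcp_pos: [0.4818, -0.2512, 0.0972]
orientation: [[0.987, -0.164, 0.0], [-0.164, -0.987, -0.0], [0.0, 0.0, -1.0]]
force: [-0.3, -0.4, 1.0]
width: 0.0003
grasp_force: 0.3
```

```bash
python3 -c 'from h import *;where()'
```

```text
bin mm [-69.2 -67.3  97.2] yaw -0.164 F [-0.3 -0.4  1. ] t 20.875 w 0.00027959599904656856
```

Call:
step_hand(
  offsets=[
    [[0.0025,0,0.001],0,0],
    [[0.0025,0,0.001],0,0],
    [[0.002,0,0.0005],0,0],
  ],
)

```text
time_s: 21.25
tcp_pos: [0.4885, -0.2522, 0.0948]
orientation: [[0.987, -0.164, -0.0], [-0.164, -0.987, 0.0], [-0.0, -0.0, -1.0]]
force: [-0.2, 0.1, -0.3]
width: -0.0
grasp_force: 0.1
```

```bash
python3 -c 'from h import *;where()'
```

```text
bin mm [-62.4 -67.3  94.8] yaw -0.164 F [-0.2  0.1 -0.3] t 21.25 w -4.47656839467218e-05
```

Call:
step_hand(
  offsets=[
    [[0.001,0,0.0003],0,0],
    [[0.001,0,0.0003],0,0],
  ],
)

```text
time_s: 21.5
tcp_pos: [0.4901, -0.2525, 0.0942]
orientation: [[0.987, -0.163, -0.001], [-0.163, -0.987, 0.0], [-0.001, -0.0, -1.0]]
force: [-0.7, 1.2, 1.9]
width: 0.0003
grasp_force: 1.0
```

```bash
python3 -c 'from h import *;where()'
```

```text
bin mm [-60.8 -67.2  94.2] yaw -0.164 F [-0.7  1.2  1.9] t 21.5 w 0.00028257630420969675
```

Call:
step_hand(
  offsets=[
    [[0.001,0,0.0003],0,0],
    [[0.001,0,0.0003],0,0],
  ],
)

```text
time_s: 21.75
tcp_pos: [0.4902, -0.2525, 0.0939]
orientation: [[0.986, -0.164, -0.004], [-0.164, -0.986, 0.001], [-0.004, -0.001, -1.0]]
force: [-6.1, 1.5, 9.9]
width: -0.0
grasp_force: 4.8
```

```bash
python3 -c 'from h import *;where()'
```

```text
bin mm [-60.7 -67.3  93.9] yaw -0.165 F [-6.1  1.5  9.9] t 21.75 w -3.546021925714964e-06
```

All three have touched the stop. I'll retreat upwards and check them from above, and measure what stands behind the lid.

Call:
step_hand(
  offsets=[
    [[-0.003,0,-0.002],0,0],
    [[-0.02,0,-0.01],0,0],
    [[-0.015,0,-0.05],0,0],
    [[0,-0.03,-0.05],0,0],
    [[0,-0.03,-0.05],0,0],
    [[0.01,-0.006,-0.03],0,0],
    [[0,0,0],0,0],
  ],
)

```text
time_s: 22.62
tcp_pos: [0.477, -0.1829, 0.2886]
orientation: [[0.987, -0.162, 0.007], [-0.162, -0.987, -0.002], [0.007, 0.0, -1.0]]
force: [-0.1, -0.4, -0.9]
width: 0.0003
grasp_force: 0.0
```

```bash
python3 -c '
from h import *;where();caps("w7")
for n,a in dict(boxR=((440,100),(252,115)),boxL=((320,122),(150,142)),jarW=((243,150),(95,190))).items(): print(n,tri(*a))'
```

```text
bin mm [-85.   -0.7 288.6] yaw -0.163 F [-0.1 -0.4 -0.9] t 22.625 w 0.00030168518518591884
[[234, 121, 42, 29, 881], [355, 122, 42, 31, 947]]
0.068 0.005 low [259. 151.] back top [252. 119.]
0.068 0 low [259. 155.] back top [252. 123.]
0.068 -0.01 low [259. 163.] back top [251. 132.]
0.068 -0.02 low [258. 171.] back top [251. 141.]
0.068 -0.03 low [258. 179.] back top [251. 151.]
-0.068 0.005 low [372. 151.] back top [379. 119.]
-0.068 0 low [372. 155.] back top [380. 123.]
-0.068 -0.01 low [372. 163.] back top [380. 132.]
-0.068 -0.02 low [373. 171.] back top [380. 141.]
-0.068 -0.03 low [373. 179.] back top [381. 151.]
boxR (array([ 0.75761745, -0.35454328,  0.07500435]), np.float64(0.0014964931428737473))
boxL (array([ 0.78250872, -0.23147409,  0.07609631]), np.float64(1.1111966352819054))
jarW (array([ 0.78271829, -0.1489061 ,  0.06224544]), np.float64(0.8030495238381482))
```

Both caps sit symmetrically at the home position. Next I'll go over the lid and down behind its edge.

Call:
step_hand(
  offsets=[
    [[0.04,0,0],0,0],
    [[0.05,0,0],0,0],
    [[0.05,0,0],0,0],
    [[0.05,0,0],0,0],
    [[0.004,0,0],0,0],
    [[0,0,0.04],0,0],
    [[0,0,0.04],0,0],
    [[0,0,0],0,0],
  ],
)

```text
time_s: 23.68
tcp_pos: [0.6669, -0.2157, 0.2047]
orientation: [[0.986, -0.164, 0.001], [-0.164, -0.986, -0.0], [0.001, 0.0, -1.0]]
force: [0.6, 0.0, 1.8]
width: 0.0001
grasp_force: 0.5
```

```bash
python3 -c 'from h import *;where()'
```

```text
bin mm [107.7  -2.3 204.7] yaw -0.165 F [0.6 0.  1.8] t 23.675 w 0.00013415229040641816
```

Call:
step_hand(
  offsets=[
    [[0,0,0.017],0,0],
    [[-0.009,0,0],0,0],
    [[-0.008,0,0],0,0],
    [[-0.008,0,0],0,0],
    [[-0.008,0,0],0,0],
  ],
)

```text
time_s: 24.3
tcp_pos: [0.6554, -0.2138, 0.2062]
orientation: [[0.985, -0.164, 0.051], [-0.163, -0.987, -0.011], [0.052, 0.003, -0.999]]
force: [12.5, 0.7, 49.2]
width: 0.0002
grasp_force: 23.9
```

```bash
python3 -c 'from h import *;where()'
```

```text
bin mm [ 96.1  -2.3 206.2] yaw -0.164 F [12.5  0.7 49.2] t 24.3 w 0.00023251086601449827
```

Call:
step_hand(
  offsets=[
    [[-0.008,0,0],0,0],
    [[-0.008,0,0.001],0,0],
    [[-0.008,0,0.002],0,0],
  ],
)

```text
time_s: 24.68
tcp_pos: [0.6352, -0.2105, 0.2084]
orientation: [[0.985, -0.164, 0.058], [-0.163, -0.986, -0.012], [0.06, 0.003, -0.998]]
force: [6.5, 3.6, 75.7]
width: 0.0001
grasp_force: 37.1
```

```bash
python3 -c 'from h import *;where()'
```

```text
bin mm [ 75.6  -2.3 208.4] yaw -0.164 F [ 6.5  3.6 75.7] t 24.675 w 0.0001416683003620427
```

The fingertip landed on the lid's lip, so the lid is open wider than I estimated. I'll lift off at once and come down further back.

Call:
step_hand(
  offsets=[
    [[0,0,-0.03],0,0],
    [[0,0,-0.03],0,0],
    [[0,0,0],0,0],
  ],
)

```text
time_s: 25.05
tcp_pos: [0.6098, -0.2065, 0.2472]
orientation: [[0.986, -0.165, 0.002], [-0.165, -0.986, -0.001], [0.002, 0.001, -1.0]]
force: [-0.3, 0.7, -0.4]
width: 0.0001
grasp_force: 0.0
```

```bash
python3 -c 'from h import *;where()'
```

```text
bin mm [ 49.9  -2.5 247.2] yaw -0.166 F [-0.3  0.7 -0.4] t 25.05 w 0.00010793302225337862
```

Call:
step_hand(
  offsets=[
    [[0.03,0,0],0,0],
    [[0.03,0,0],0,0],
    [[0,0,0],0,0],
  ],
)

```text
time_s: 25.42
tcp_pos: [0.6695, -0.2152, 0.2427]
orientation: [[0.987, -0.163, -0.004], [-0.163, -0.987, 0.001], [-0.004, -0.0, -1.0]]
force: [-0.3, -0.3, -0.1]
width: -0.0001
grasp_force: 0.0
```

```bash
python3 -c 'from h import *;where()'
```

```text
bin mm [110.1  -1.3 242.7] yaw -0.164 F [-0.3 -0.3 -0.1] t 25.425 w -5.130631714584149e-05
```

Call:
step_hand(
  offsets=[
    [[0.03,0,0],0,0],
    [[0,0,0.02],0,0],
    [[0,0,0.01],0,0],
    [[0,0,0],0,0],
  ],
)

```text
time_s: 25.92
tcp_pos: [0.6966, -0.2199, 0.2131]
orientation: [[0.986, -0.164, -0.006], [-0.164, -0.986, 0.001], [-0.006, -0.0, -1.0]]
force: [0.5, 0.5, 0.6]
width: 0.0
grasp_force: 0.0
```

```bash
python3 -c 'from h import *;where()'
```

```text
bin mm [137.7  -1.6 213.1] yaw -0.165 F [0.5 0.5 0.6] t 25.925 w 6.593383096798791e-06
```

Call:
step_hand(
  offsets=[
    [[0,0,0.01],0,0],
    [[0,0,0.01],0,0],
    [[0,0,0],0,0],
  ],
)

```text
time_s: 26.3
tcp_pos: [0.6986, -0.22, 0.1945]
orientation: [[0.987, -0.163, -0.002], [-0.163, -0.987, 0.001], [-0.002, -0.0, -1.0]]
force: [-0.3, 0.6, -0.9]
width: 0.0003
grasp_force: 0.0
```

```bash
python3 - <<'E'
from h import *;where()
from rig import env
for n in('scene','side'):
    a=cv2.imread(f'pics/{n}0.png').astype(int);b=env.grab_frame(n)['img'][:,:,::-1].astype(int)
    br=lambda i:(i[...,2]<130)&(i[...,2]>i[...,0]*1.8)&(i[...,2]>25)
    u0,v0=(338,112) if n=='scene' else(300,112)
    for k,i in(('old',a),('new',b)):
        m=br(i); print(n,k,[(c,int(np.argmax(m[105:175,c]))+105) for c in range(u0,u0+85,6)])
E
```

```text
bin mm [139.7  -1.3 194.5] yaw -0.164 F [-0.3  0.6 -0.9] t 26.3 w 0.0002935505030377812
scene old [(338, 159), (344, 129), (350, 127), (356, 126), (362, 126), (368, 121), (374, 120), (380, 119), (386, 118), (392, 121), (398, 120), (404, 119), (410, 118), (416, 163), (422, 162)]
scene new [(338, 152), (344, 149), (350, 130), (356, 130), (362, 129), (368, 128), (374, 124), (380, 123), (386, 119), (392, 123), (398, 123), (404, 121), (410, 121), (416, 121), (422, 163)]
side old [(300, 174), (306, 105), (312, 135), (318, 133), (324, 131), (330, 126), (336, 125), (342, 126), (348, 124), (354, 122), (360, 121), (366, 105), (372, 105), (378, 105), (384, 105)]
side new [(300, 174), (306, 105), (312, 105), (318, 136), (324, 134), (330, 133), (336, 128), (342, 126), (348, 126), (354, 125), (360, 123), (366, 121), (372, 105), (378, 161), (384, 159)]
```

The lid edge has moved slightly forward in both fixed cameras, and the fingers are now behind it. Now I'll push it forward.

Call:
step_hand(
  offsets=[
    [[-0.01,0,0.007],0,0],
    [[-0.01,0,0],0,0],
    [[-0.01,0,0],0,0],
    [[-0.008,0,0],0,0],
  ],
)

```text
time_s: 26.9
tcp_pos: [0.6611, -0.214, 0.1889]
orientation: [[0.987, -0.164, 0.0], [-0.164, -0.987, -0.0], [0.0, 0.0, -1.0]]
force: [0.3, 0.1, -0.3]
width: -0.0004
grasp_force: 0.0
```

```bash
python3 -c 'from h import *;where()'
```

```text
bin mm [101.7  -1.5 188.9] yaw -0.164 F [ 0.3  0.1 -0.3] t 26.9 w -0.00035328263087625554
```

Call:
step_hand(
  offsets=[
    [[-0.006,0,0],0,0],
    [[-0.006,0,0],0,0],
  ],
)

```text
time_s: 27.15
tcp_pos: [0.65, -0.2121, 0.1888]
orientation: [[0.987, -0.163, 0.0], [-0.163, -0.987, -0.0], [0.0, 0.0, -1.0]]
force: [0.4, -0.0, 0.5]
width: -0.0003
grasp_force: 0.0
```

```bash
python3 -c 'from h import *;where()'
```

```text
bin mm [ 90.4  -1.4 188.8] yaw -0.164 F [ 0.4 -0.   0.5] t 27.15 w -0.00025691630257770474
```

Call:
step_hand(
  offsets=[
    [[-0.006,0,0],0,0],
    [[-0.006,0,0],0,0],
  ],
)

```text
time_s: 27.4
tcp_pos: [0.639, -0.2102, 0.1889]
orientation: [[0.987, -0.163, 0.002], [-0.163, -0.987, -0.0], [0.002, 0.0, -1.0]]
force: [1.0, -0.4, 0.5]
width: -0.0001
grasp_force: 0.8
```

```bash
python3 -c 'from h import *;where()'
```

```text
bin mm [ 79.2  -1.3 188.9] yaw -0.164 F [ 1.  -0.4  0.5] t 27.4 w -0.00010059149461493195
```

Call:
step_hand(
  offsets=[
    [[-0.006,0,0],0,0],
    [[-0.006,0,0],0,0],
  ],
)

```text
time_s: 27.65
tcp_pos: [0.6265, -0.2081, 0.1887]
orientation: [[0.987, -0.163, 0.001], [-0.163, -0.987, -0.0], [0.001, -0.0, -1.0]]
force: [1.6, 0.3, -1.7]
width: 0.0
grasp_force: 0.8
```

```bash
python3 -c 'from h import *;where()'
```

```text
bin mm [ 66.6  -1.3 188.7] yaw -0.164 F [ 1.6  0.3 -1.7] t 27.65 w 1.9689603879363026e-05
```

Call:
step_hand(
  offsets=[
    [[-0.0065,0,0.001],0,0],
    [[-0.0065,0,0.0013],0,0],
    [[-0.0065,0,0.0017],0,0],
    [[-0.0065,0,0.002],0,0],
    [[-0.0065,0,0.0023],0,0],
    [[-0.0063,0,0.0027],0,0],
  ],
)

```text
time_s: 28.4
tcp_pos: [0.5875, -0.2018, 0.1774]
orientation: [[0.987, -0.163, -0.001], [-0.163, -0.987, 0.0], [-0.001, 0.0, -1.0]]
force: [-0.1, 0.3, 1.0]
width: -0.0002
grasp_force: 0.5
```

```bash
python3 -c 'from h import *;where()'
```

```text
bin mm [ 27.1  -1.4 177.4] yaw -0.164 F [-0.1  0.3  1. ] t 28.4 w -0.00019881744303456973
```

Call:
step_hand(
  offsets=[
    [[-0.006,0,0.003],0,0],
    [[-0.006,0,0.0033],0,0],
    [[-0.0058,0,0.0037],0,0],
  ],
)

```text
time_s: 28.78
tcp_pos: [0.5701, -0.1989, 0.1673]
orientation: [[0.987, -0.163, -0.0], [-0.163, -0.987, 0.0], [-0.0, 0.0, -1.0]]
force: [0.4, 0.1, 0.1]
width: 0.0001
grasp_force: 0.4
```

```bash
python3 -c 'from h import *;where()'
```

```text
bin mm [  9.4  -1.3 167.3] yaw -0.164 F [0.4 0.1 0.1] t 28.775 w 9.909626478405673e-05
```

Call:
step_hand(
  offsets=[
    [[-0.0052,0,0.0045],0,0],
    [[-0.0052,0,0.0045],0,0],
    [[-0.0051,0,0.005],0,0],
  ],
)

```text
time_s: 29.15
tcp_pos: [0.5549, -0.1964, 0.1533]
orientation: [[0.987, -0.163, -0.0], [-0.163, -0.987, 0.0], [-0.0, 0.0, -1.0]]
force: [0.8, -0.1, 1.0]
width: 0.0003
grasp_force: 0.4
```

```bash
python3 -c 'from h import *;where()'
```

```text
bin mm [ -6.   -1.4 153.3] yaw -0.164 F [ 0.8 -0.1  1. ] t 29.15 w 0.000279842950830781
```

Call:
step_hand(
  offsets=[
    [[-0.0045,0,0.0052],0,0],
    [[-0.0043,0,0.0055],0,0],
    [[-0.0043,0,0.0055],0,0],
  ],
)

```text
time_s: 29.52
tcp_pos: [0.5421, -0.1942, 0.137]
orientation: [[0.987, -0.163, -0.0], [-0.163, -0.987, -0.0], [-0.0, 0.0, -1.0]]
force: [0.6, -0.5, 0.3]
width: -0.0001
grasp_force: 0.3
```

```bash
python3 - <<'E'
from h import *;where()
from rig import env
for n in('scene','side'):
    b=env.grab_frame(n)['img'][:,:,::-1].astype(int);cv2.imwrite(f'pics/L_{n}.png',b)
    br=(b[...,2]<130)&(b[...,2]>b[...,0]*1.8)&(b[...,2]>25)
    print(n,[(c,int(np.argmax(br[105:200,c]))+105) for c in range(*((338,440,6) if n=='scene' else (300,405,6)))])
E
```

```text
bin mm [-18.9  -1.3 137. ] yaw -0.164 F [ 0.6 -0.5  0.3] t 29.525 w -5.768100990461226e-05
scene [(338, 160), (344, 149), (350, 165), (356, 168), (362, 168), (368, 150), (374, 147), (380, 144), (386, 143), (392, 161), (398, 160), (404, 159), (410, 157), (416, 157), (422, 155), (428, 154), (434, 155)]
side [(300, 175), (306, 105), (312, 187), (318, 180), (324, 157), (330, 153), (336, 170), (342, 166), (348, 164), (354, 163), (360, 161), (366, 159), (372, 156), (378, 153), (384, 151), (390, 149), (396, 154), (402, 105)][ WARN:0@3.697] global loadsave.cpp:1063 imwrite_ Unsupported depth image for selected encoder is fallbacked to CV_8U.
```

The lid is following down. I'll finish the closing stroke and press until it stops.

Call:
step_hand(
  offsets=[
    [[-0.003,0,0.005],0,0],
    [[-0.003,0,0.005],0,0],
    [[-0.001,0,0.003],0,0],
  ],
)

```text
time_s: 30.0
tcp_pos: [0.5351, -0.193, 0.124]
orientation: [[0.987, -0.163, -0.001], [-0.163, -0.987, 0.0], [-0.001, -0.0, -1.0]]
force: [0.6, -0.3, -0.2]
width: -0.0002
grasp_force: 0.2
```

```bash
python3 -c 'from h import *;where()'
```

```text
bin mm [-26.   -1.3 124. ] yaw -0.164 F [ 0.6 -0.3 -0.2] t 30.0 w -0.0001870361972926705
```

Call:
step_hand(
  offsets=[
    [[-0.001,0,0.002],0,0],
    [[0,0,0.002],0,0],
    [[0,0,0],0,0],
  ],
)

```text
time_s: 30.38
tcp_pos: [0.5345, -0.1929, 0.1203]
orientation: [[0.987, -0.163, -0.0], [-0.163, -0.987, 0.0], [-0.0, -0.0, -1.0]]
force: [0.2, 0.2, -0.3]
width: -0.0
grasp_force: 0.0
```

```bash
python3 -c 'from h import *;where()'
```

```text
bin mm [-26.6  -1.3 120.3] yaw -0.164 F [ 0.2  0.2 -0.3] t 30.375 w -5.810154724247302e-06
```

Call:
step_hand(
  offsets=[
    [[0,0,0.002],0,0],
    [[0,0,0.002],0,0],
  ],
)

```text
time_s: 30.62
tcp_pos: [0.5348, -0.1931, 0.119]
orientation: [[0.986, -0.164, -0.0], [-0.164, -0.986, 0.0], [-0.0, -0.0, -1.0]]
force: [-7.0, 3.4, 29.8]
width: -0.0002
grasp_force: 12.2
```

```bash
python3 -c 'from h import *;where()'
```

```text
bin mm [-26.3  -1.4 119. ] yaw -0.165 F [-7.   3.4 29.8] t 30.625 w -0.00018141377095270853
```

Call:
step_hand(
  offsets=[
    [[0,0,0.002],0,0],
    [[0,0,0.001],0,0],
  ],
)

```text
time_s: 30.88
tcp_pos: [0.5348, -0.1931, 0.1187]
orientation: [[0.986, -0.164, -0.0], [-0.164, -0.986, 0.001], [-0.0, -0.001, -1.0]]
force: [-9.4, 4.1, 44.1]
width: -0.0002
grasp_force: 18.0
```

```bash
python3 -c 'from h import *;where()'
```

```text
bin mm [-26.3  -1.4 118.7] yaw -0.165 F [-9.4  4.1 44.1] t 30.875 w -0.0001657762473548688
```

The lid has hit its stop at about the predicted shut height. I'll lift away and verify numerically.

Call:
step_hand(
  offsets=[
    [[0,0,-0.01],0,0],
    [[0,0,-0.04],0,0],
    [[0,0,-0.05],0,0],
    [[-0.03,0.03,-0.04],0,0],
    [[-0.03,0.05,0],0,0],
    [[-0.03,0.05,0],0,0],
    [[-0.03,0.05,0],0,0],
    [[0,0,0],0,0],
  ],
)

```text
time_s: 31.88
tcp_pos: [0.3821, -0.3553, 0.2535]
orientation: [[0.985, -0.174, -0.002], [-0.174, -0.985, -0.002], [-0.002, 0.002, -1.0]]
force: [0.3, -0.2, -0.5]
width: -0.0001
grasp_force: 0.0
```

```bash
python3 - <<'E'
from h import *;where()
from rig import env
for n in('scene','side'):
    b=env.grab_frame(n)['img'][:,:,::-1].copy();cv2.imwrite(f'pics/F_{n}.png',b);a=cv2.imread(f'pics/{n}0.png')
    i=b.astype(int);br=(i[...,2]<130)&(i[...,2]>i[...,0]*1.8)&(i[...,2]>25)
    print(n,[(c,int(np.argmax(br[140:210,c]))+140) for c in range(*((340,440,8) if n=='scene' else (312,405,8)))])
    for th in(0,.05,.1): print(th,[proj(n,b2w(BP,bed(.119-d*np.cos(th),y,.056+d*np.sin(th))))[0].round(1).tolist() for d,y in((.127,.112),(.127,0),(.127,-.112),(.0,.112),(0,-.112))])
    # bystander shift: diff mask around lemon, garlic, timer
    d=np.abs(b.astype(int)-a.astype(int)).max(2)
    for k,X in dict(garlic=(.387,.087,.022),lemon=(.551,.164,.029)).items():
        u,v=proj(n,X)[0].astype(int);print(k,(d[v-14:v+14,u-14:u+14]>40).mean())
E
```

```text
bin mm [-150.6 -186.2  253.5] yaw -0.175 F [ 0.3 -0.2 -0.5] t 31.875 w -0.00012754355205204894
scene [(340, 192), (348, 154), (356, 168), (364, 169), (372, 148), (380, 144), (388, 164), (396, 163), (404, 166), (412, 160), (420, 160), (428, 160), (436, 170)]
0 [[362.9, 174.6], [400.0, 166.8], [434.6, 159.6], [341.8, 172.9], [408.4, 159.4]]
0.05 [[362.5, 172.1], [399.6, 164.4], [434.3, 157.3], [341.8, 172.9], [408.4, 159.4]]
0.1 [[362.1, 169.7], [399.2, 162.1], [433.9, 155.0], [341.8, 172.9], [408.4, 159.4]]
garlic 0.0
lemon 0.06887755102040816
side [(312, 140), (320, 178), (328, 154), (336, 176), (344, 174), (352, 170), (360, 167), (368, 164), (376, 161), (384, 157), (392, 156), (400, 191)]
0 [[343.5, 173.6], [371.1, 162.7], [396.0, 152.9], [312.8, 180.6], [364.8, 160.6]]
0.05 [[342.8, 171.3], [370.4, 160.5], [395.3, 150.8], [312.8, 180.6], [364.8, 160.6]]
0.1 [[341.9, 169.0], [369.6, 158.4], [394.5, 148.8], [312.8, 180.6], [364.8, 160.6]]
garlic 0.0
lemon 0.0
```

Call:
step_hand(
  offsets=[
    [[0,0,0],0,0],
    [[0,0,0],0,0],
  ],
)

```text
time_s: 32.22
tcp_pos: [0.3879, -0.3497, 0.2533]
orientation: [[0.987, -0.16, 0.0], [-0.16, -0.987, 0.0], [0.0, -0.0, -1.0]]
force: [0.6, 0.3, -0.9]
width: -0.0004
grasp_force: 0.0
```

```bash
python3 -c '
from rig import env;print(env.sign_off())'
```

```text
the job is handed in; nothing more can be done
None
```

I handed the job in at 32 s of the 70 allowed: by my measurements both jars and the shaker rest against the back stop with caps towards you, the lid is shut, and the lemon and garlic stayed put; I didn't recheck the timer, the left jar's final push reached about 20 N, and on the first try at the lid my fingertip pressed on its lip with about 76 N.

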